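# Unlock the strainer insert and hang it on the blue drip peg

## Task

Take the strainer insert out of its housing and hang it up to drip dry: turn it anticlockwise (seen from above) by its black grip until its lugs line up with the notches of the collar, lift it straight out, and hang it by the opening in its handle on the blue peg, past the upturned tip, so that it hangs freely above the tray. Leave the jar and the steel mug where they stand.

Things in the scene. Friction and masses are not known exactly. Their poses are not given: they have to be found in the camera images.
- insert: Strainer insert, one rigid piece 178 mm tall, 0.35 kg. Origin: centre of its underside, z up its axis. Steel basket 56 mm diameter, z 0 to 70; cap disc 68 mm diameter, z 70 to 78; above it an upright flat handle in the y-z plane with an opening for a peg (which passes along x) and a black grip plate at the top. Starts locked in the housing, underside 10 mm above the bench.
- eye (a point): Top of the opening in the insert's handle, on the axis at z 128 mm; it rests on the peg when hung. Opening: 36 mm wide (y), from the cap at z 78 up between two side bars 8 mm thick in x, 48 mm apart over the outsides, to an inverted V with its peak here (z 116 at the sides).
- grip (a point): On the axis in the insert's black grip plate, z 165 mm. The plate is 50 mm wide (y), 10 mm thick (x), z 132 to 178; pinch it from above across the 10 mm, along the insert's x.
- housing: Fixed steel strainer housing with a blue-flanged (+y) and a red-flanged (-y) pipe stub. Origin: on the bench on its axis, z up. Insert is free to come out when its y axis lies along the housing's y (relative yaw 0). It starts 0.65 to 0.95 rad clockwise of that (insert yaw less housing yaw is negative); a stop blocks it about 0.1 rad beyond the notches.
- blue_stand: Fixed drip stand with blue peg. Origin: on the bench under the centre of its 24 mm square post (193 mm high); z up, peg points to -x. Peg round, level, 12 mm thick, centre line at z 179, from the post to x = -108 mm; there a tip (centred at x = -102) turns up to z 197. White tray below, 14 mm high, 100 mm wide, x -125 to +15.
- blue_peg (a point): Point on top of the blue peg at x = -60 mm in the stand, z 185 mm: a good place for the eye. The insert's cap needs 46 mm from the post's centre.
- red_stand: The same stand with a red peg; it stays empty.
- jar: Amber jar with green cap, 72 mm diameter, about 110 mm tall; origin under its centre. Bystander.
- mug: Steel mug, 80 mm diameter, 95 mm tall, handle to its +y; origin under its centre. Bystander.
- lug (a point): End of the insert's +y lug (46 mm from the axis, z 74 mm). Two lugs, 14 mm wide and 8 mm high, stick out of the cap along +y and -y, with a yellow mark on the cap beside each. At the start both are hidden under the collar's rim.
- notch (a point): Middle of the +y notch in the collar's rim, 46 mm from the housing's axis, z 99 mm (collar top). Two notches, +y and -y, about 40 degrees wide, green mark outside. The rim between them (inner diameter 76 mm, z 91 to 99) holds the lugs down. Collar 110 mm diameter. Lift 30 mm to clear the lugs, 90 mm to clear the basket.

How it is judged:
By the outcome, as a careful person would: the job done as asked, in the order asked, and still so for the second after the job is handed in, with the robot touching nothing.
It also fails if it takes over 54 s, if anything falls off the work surface, if the arm or the gripper's body presses on something with over 40 N, if the wrist force passes 120 N, or if a joint passes its speed limit or range.

## Robot

A 6-joint arm with a two-finger parallel gripper is mounted at the origin on the work surface. World frame = base frame: x ahead of the robot, y to its left, z up, the work surface at z = 0. Lengths are in m, angles in rad, forces in N, time in s.
With the tool pointing down it reaches from about 0.325 to 0.925 m from the base axis. Payload 3.1 kg.
Tool frame: the origin (TCP) lies between the finger pads; the fingertips stand manip.finger_overhang ahead of it and the grasp point (between the pads) lies 3 mm ahead of it (manip.finger_overhang is the distance from the TCP to the fingertips, in m); z points along the fingers, y is the line along which they close (so a half turn about z gives the same grasp; the last joint's range is limited). The gripper opens to 85 mm and grips with 20 to 120 N. Pads are 22 mm wide; open, the fingers measure 114 mm over their backs; the gripper's body (76 mm by 85 mm) begins 54 mm behind the grasp point. The pads swing forward as they close: fully open they stand 13 mm farther back than shut.
Start: joints at [1.074, 0.217, 1.613, -0, 1.311, -0.112], TCP at [0.235, 0.579, 0.253] pointing down, gripper open.
Joint ranges: [-2.75, 2.75], [-0.78, 2.1], [0.31, 2.55], [-1.13, 4.27], [0.13, 2.63], [-2.58, 2.58]. Speed limits (rad/s): [2.79, 2.79, 3.14, 3.14, 3.14, 3.14].

## Interface

Orientations are given as a unit quaternion [x, y, z, w].
In Python, from workcell import manip gives the robot as it stands.
- The arm moves only by the tool send_rows, never from a script. Its arguments are lists of equal length, an entry for each row: "dp": the shift along the tool's x, y, z scaled (see below), a list of three; "roll": the turn about the tool's z scaled (see below). A call has 1 to 20 rows; each row shifts and turns the commanded pose from where the row before left it, along the tool's axes as they then stand; what a row does not reach is not made up. The controller multiplies each number of a shift by 4 cm and each number of a turn by 0.15 rad. A row lasts 1/10 s, in which the tool goes at most 50 mm and 8.59 degrees, less where a joint would pass 70% of its speed; a pose out of reach is approached as far as the arm can. A call with a number of a shift or a turn outside -1 to 1 is refused whole. A call with a gripper value outside its range is refused whole. "hand" is the opening, from 0 (shut) to 1 (fully open), set as the call begins (left out, the last holds). The fingers move at their own pace and stop on an object; "squeeze" is the grip in N (left out, the last holds). Time passes only in rows, so rows that do not move let the fingers close. It gives the time, the measured TCP pose, the force, the opening and the grip force at its end, in the units of the state.
- manip.get_state(): the state, without advancing time (a new reading comes with each control period).
- manip.grab_frame(name): name is "scene" or "top" or "wrist"; returns (picture, depth): 384x512x3 uint8, red, green, blue; 384x512 float32, m along the optical axis (not along the pixel's ray), 0 where there is no reading.
- manip.camera_info(name): a dict with "fx", "fy", "cx", "cy" (pixels), "rvec" (rotation vector, rad) and "tvec" (3), from world to camera coordinates, as OpenCV has them. Camera axes: x right, y down, z forward; pixel columns grow to the right and rows downward; lengths in m; the calibration is good to about 2 mm. The wrist camera is an equidistant fisheye: a pixel r from the principal point sees the ray r / f radians off the axis. A picture is of the moment at which its call begins: read the wrist's pose just before it. camera_info takes no time and is no camera call; for the wrist camera it gives the pose at the moment of the call.
- manip.close_job(): hands the job in; it is judged then, once.
The state is a dict: "clock": time; "q": joint angles; "qd": joint speeds; "joint_efforts": joint torques, N m; "tcp_pos": TCP position; "ee_rot": TCP orientation; "wrist_force": force on the tool from outside, world axes, zero at the start; "wrist_torque": the same for the moment, N m; "width": opening from 0.0 (shut) to 1.0 (fully open); "grip_force": force on a finger pad.
Only numpy, scipy, OpenCV 4.12 (cv2) and the standard library are available. Lean on these libraries where they do the work, as an engineer would, in place of code of your own. Each camera call takes 0.05 s, during which the arm holds its last target. There are 200 camera calls.

## Working session

There is one attempt and no reset: what is moved stays moved. The work goes in short steps, Python scripts to look and compute and a tool call to move; the robot and the scene stay as the last step left them, time stands still between calls to the robot, and variables do not carry over. Pictures are saved under pics/ and viewed, at most 10 in all, crops included, and the job is handed in when it is done.

Besides the shell and the picture viewer there is one more tool, called after "Call:" as name(argument=value, ...) on one line, values as JSON. send_rows: Moves the arm, as the interface text tells. Shifts and turns lie within -1 to 1; 1 stands for 4 cm of shift or 0.15 rad of turn. Its arguments: {"type":"object","properties":{"dp":{"type":"array"},"roll":{"type":"array"},"hand":{"type":"number"},"squeeze":{"type":"number"}},"required":["dp","roll"]}

```bash
mkdir -p pics; ls; cat > h.py <<'E'
import numpy as np, cv2
from workcell import manip
from scipy.spatial.transform import Rotation as R
def pts(depth,ci):
    v,u=np.mgrid[0:depth.shape[0],0:depth.shape[1]]
    p=np.dstack([(u-ci['cx'])/ci['fx']*depth,(v-ci['cy'])/ci['fy']*depth,depth])
    Rm=R.from_rotvec(ci['rvec']).as_matrix()
    return (p-np.array(ci['tvec']))@Rm
E
python3 - <<'E'
from h import *
print(manip.get_state(), manip.finger_overhang)
for n in ("scene","top"):
    ci=manip.camera_info(n); im,d=manip.grab_frame(n)
    print(n,ci)
    np.savez(n+'.npz',im=im,d=d,P=pts(d,ci))
    cv2.imwrite(f'pics/{n}.png',im[:,:,::-1])
E
```

```text
pics
{'clock': 0.0, 'q': array([ 1.07382367e+00,  2.17735407e-01,  1.61494896e+00, -1.44868174e-05,
        1.31129854e+00, -1.12194552e-01]), 'qd': array([-5.02513320e-04,  3.75373297e-05,  9.21653765e-04,  1.74364555e-04,
        5.99571808e-05, -9.38573759e-04]), 'joint_efforts': array([-1.46637587e-03, -3.96864259e+01, -3.03841853e+01, -4.51005326e-04,
        9.98382893e-03, -1.10404690e-05]), 'tcp_pos': array([0.23420623, 0.57862762, 0.2519721 ]), 'ee_rot': array([ 1.91202445e-01,  9.81549895e-01, -1.14221504e-03, -3.51736798e-04]), 'wrist_force': array([-0.04876842,  0.05050231, -0.2143157 ]), 'wrist_torque': array([-0.021717  ,  0.00125175, -0.01136889]), 'grip_force': 0.0, 'width': 0.9999273059458353} 0.022
scene {'fx': 368.6752925971811, 'fy': 368.6752925971811, 'cx': 259.75895019822724, 'cy': 190.38340858957898, 'rvec': array([ 1.96918604,  0.98992872, -0.54188872]), 'tvec': array([-0.38900061, -0.13474636,  1.27944875])}
top {'fx': 410.99075925720206, 'fy': 410.99075925720206, 'cx': 256.3632082647643, 'cy': 188.817556197962, 'rvec': array([ 2.15471322, -2.20276391,  0.1119883 ]), 'tvec': array([0.05376631, 0.59305831, 0.98693216])}
```

View pics/scene.png

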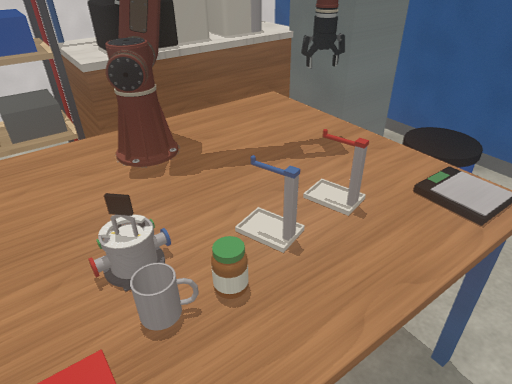

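View pics/top.png

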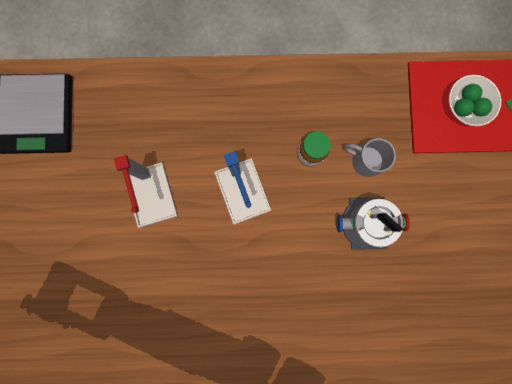

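The scene view shows the housing at (130,250) with the black grip at (119,204), the blue stand at (285,205), the jar at (230,265) and the mug at (158,297). In the top view the grip is at (388,222), the housing at (380,222), the blue peg runs (232,158)–(249,206), the jar is at (315,147) and the mug at (373,157).

```bash
python3 - <<'E'
from h import *
for n in ("top","scene"):
    f=np.load(n+'.npz'); im,P=f['im'],f['P']; d=f['d']
    hsv=cv2.cvtColor(im,cv2.COLOR_RGB2HSV); H,S,V=[hsv[...,i].astype(int) for i in range(3)]
    X,Y,Z=P[...,0],P[...,1],P[...,2]; ok=d>0
    v,u=np.mgrid[0:384,0:512]
    box=((u>330)&(u<415)&(v>185)&(v<255)) if n=="top" else ((u>80)&(u<180)&(v>185)&(v<285))
    def rep(name,m):
        m=m&ok
        if m.sum()<4: print(n,name,'few',m.sum());return
        q=P[m]; c=np.median(q,0); r=cv2.fitEllipse if 0 else None
        w,V2=np.linalg.eigh(np.cov(q[:,:2].T))
        print(n,name,m.sum(),'mean',q.mean(0).round(4),'min',q.min(0).round(3),'max',q.max(0).round(3),'axis yaw',round(float(np.arctan2(V2[1,1],V2[0,1])),3),'sd',np.sqrt(w).round(4))
    rep('grip top',box&(V<70)&(Z>.15))
    rep('grip top face',box&(V<70)&(Z>.183))
    blue=(H>100)&(H<130)&(S>120)&(V>60); red=((H<6)|(H>174))&(S>150)
    rep('blueflange',box&blue); rep('redflange',box&red)
    rep('yellow',box&(H>22)&(H<34)&(S>100)); rep('green',box&(H>40)&(H<85)&(S>80))
    st=((u>205)&(u<280)&(v>140)&(v<230)) if n=="top" else ((u>230)&(u<310)&(v>145)&(v<250))
    rep('bluepeg',st&blue&(Z>.15)&(Z<.21)); 
    rep('tray',st&(S<50)&(V>150)&(Z>.006)&(Z<.02))
    rep('jarcap',(H>40)&(H<85)&(S>100)&(Z>.08)&(Z<.13)&(X>.3)&(Y<.25)&~box)
    # collar top ring
    m=box&ok&(abs(Z-.099)<.004)
    q=P[m]; 
    A=np.c_[2*q[:,:2],np.ones(len(q))]; s=np.linalg.lstsq(A,(q[:,:2]**2).sum(1),rcond=None)[0]
    (cx,cy),r=cv2.minEnclosingCircle(q[:,:2].astype(np.float32)*1000)
    print('ring',len(q),s[:2],cx,cy,r)
    a,b=(340,180) if n=="top" else (75,180)
    cv2.imwrite(f'pics/c_{n}.png',cv2.resize(im[b:b+(75 if n=="top" else 110),a:a+(75 if n=="top" else 110),::-1],(560,560),interpolation=cv2.INTER_CUBIC))
cv2.imwrite('pics/both.png',cv2.resize(np.hstack([cv2.imread('pics/c_top.png'),cv2.imread('pics/c_scene.png')]),(800,400)))
E
```

```text
top grip top 194 mean [ 0.5043 -0.2347  0.1784] min [ 0.485 -0.256  0.151] max [ 0.523 -0.217  0.192] axis yaw 0.812 sd [0.0027 0.0145]
top grip top face 106 mean [ 0.5042 -0.2369  0.1874] min [ 0.488 -0.256  0.184] max [ 0.521 -0.217  0.192] axis yaw 0.831 sd [0.0026 0.0141]
top blueflange 84 mean [ 0.5041 -0.1563  0.0495] min [ 0.486 -0.161  0.025] max [ 0.523 -0.153  0.064] axis yaw -3.116 sd [0.002  0.0105]
top redflange 70 mean [ 0.5043 -0.316   0.0545] min [ 0.485 -0.321  0.033] max [ 0.524 -0.312  0.064] axis yaw -3.123 sd [0.0024 0.0121]
top yellow 7 mean [ 0.5126 -0.2283  0.0891] min [ 0.482 -0.263  0.086] max [ 0.527 -0.212  0.091] axis yaw 0.813 sd [0.0012 0.0305]
top green 40 mean [ 0.5048 -0.2284  0.0991] min [ 0.497 -0.295  0.084] max [ 0.513 -0.179  0.178] axis yaw 1.574 sd [0.0051 0.0551]
top bluepeg 352 mean [0.6119 0.0831 0.1878] min [0.544 0.058 0.178] max [0.659 0.108 0.198] axis yaw -2.815 sd [0.0051 0.035 ]
top tray 387 mean [0.5823 0.0744 0.0108] min [0.511 0.008 0.006] max [0.673 0.143 0.019] axis yaw -2.769 sd [0.0378 0.0467]
top jarcap 601 mean [ 0.6849 -0.0
[... 793 characters left out ...]
min [ 0.48  -0.295  0.088] max [ 0.524 -0.216  0.097] axis yaw 1.03 sd [0.0121 0.0305]
scene green 24 mean [ 0.4973 -0.2577  0.0876] min [ 0.371 -0.295  0.001] max [ 0.514 -0.142  0.099] axis yaw 1.905 sd [0.0361 0.0572]
scene bluepeg 33 mean [0.6033 0.0833 0.1884] min [0.548 0.058 0.184] max [0.651 0.109 0.197] axis yaw -2.712 sd [0.0037 0.0362]
scene tray 370 mean [0.5909 0.0791 0.0119] min [0.508 0.006 0.006] max [0.673 0.269 0.02 ] axis yaw 1.919 sd [0.0489 0.0621]
scene jarcap 588 mean [ 0.6891 -0.1011  0.1088] min [ 0.657 -0.129  0.095] max [ 0.718 -0.069  0.112] axis yaw 2.155 sd [0.0148 0.0165]
ring 715 [ 0.53317884 -0.23446462] 571.262939453125 -236.07728576660156 119.78862762451172
```

View pics/both.png

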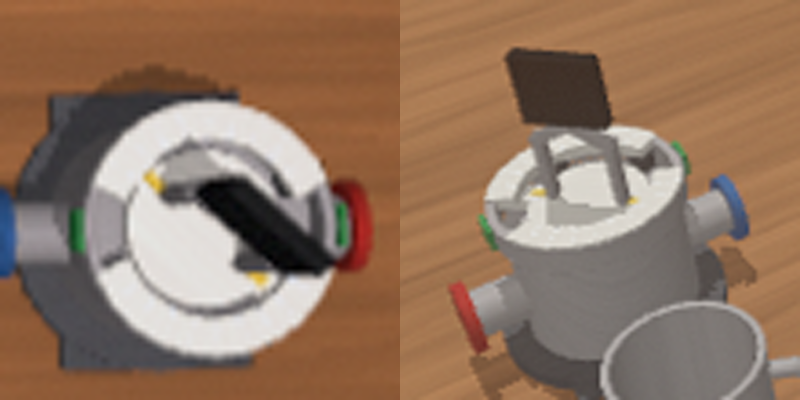

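The crops show the plate running diagonally, with the yellow lug marks well clockwise of the green notch marks. The blue and red flanges lie along ±y, so the housing yaw is about 0. I'll write a helper that turns a target into tool-axis units, and refine the stand pose.

```bash
cat >> h.py <<'E'
def goto(xyz,psi):
    "units of dp (tool axes) in total and roll units; psi = world yaw of tool y"
    s=manip.get_state(); M=R.from_quat(s['ee_rot']).as_matrix()
    y=np.arctan2(M[1,1],M[0,1]); e=np.array(xyz)-s['tcp_pos']
    dr=-((psi-y+np.pi)%(2*np.pi)-np.pi)
    print('t',round(s['clock'],2),'tcp',s['tcp_pos'].round(4),'psi',round(y,4),'zax',M[:,2].round(3),'F',s['wrist_force'].round(1),'T',s['wrist_torque'].round(2),'w',round(s['width'],3),'g',round(s['grip_force'],1))
    print('dp units',(M.T@e/.04).round(3),'roll units',round(dr/.15,3))
E
python3 - <<'E'
from h import *
goto((.506,-.2366,.253),-.746)
for n in ("top","scene"):
    f=np.load(n+'.npz'); im,P,d=f['im'],f['P'],f['d']; ci=manip.camera_info(n)
    Rm=R.from_rotvec(ci['rvec']).as_matrix(); C=-Rm.T@ci['tvec']
    hsv=cv2.cvtColor(im,cv2.COLOR_RGB2HSV); H,S,V=[hsv[...,i].astype(int) for i in range(3)]
    v,u=np.mgrid[0:384,0:512]
    def cast(uv,z):
        uv=np.asarray(uv,float).reshape(-1,2)
        r=np.c_[(uv[:,0]-ci['cx'])/ci['fx'],(uv[:,1]-ci['cy'])/ci['fy'],np.ones(len(uv))]@Rm
        return C+r*((z-C[2])/r[:,2])[:,None]
    st=((u>205)&(u<280)&(v>140)&(v<230)) if n=="top" else ((u>230)&(u<310)&(v>145)&(v<250))
    m=st&(S<50)&(V>150)&(P[...,2]<.025)
    # drop post: keep hull of tray
    c=max(cv2.findContours(m.astype(np.uint8),cv2.RETR_EXTERNAL,cv2.CHAIN_APPROX_NONE)[0],key=cv2.contourArea)
    w=cast(c,.014)[:,:2]
    (x,y),(a,b),ang=cv2.minAreaRect((w*1000).astype(np.float32)); 
    print(n,'tray',round(x,1),round(y,1),a,b,ang)
    m=st&(H>100)&(H<130)&(S>120)&(V>60)&(P[...,2]>.15)
    w=cast(np.c_[u[m],v[m]],.183)[:,:2]
    (x,y),(a,b),ang=cv2.minAreaRect((w*1000).astype(np.float32)); print('peg',x,y,a,b,ang)
    vx,vy,x0,y0=cv2.fitLine(w.astype(np.float32),cv2.DIST_HUBER,0,.001,.001).ravel()
    t=(w-[x0,y0])@[vx,vy]; print('pegline yaw',np.arctan2(vy,vx),(np.array([x0,y0])+np.outer([t.min(),t.max()],[vx,vy])).round(4))
E
```

```text
t 0.1 tcp [0.2342 0.5787 0.2521] psi 1.186 zax [-0.001 -0.002 -1.   ] F [0.3 0.3 0.1] T [-0.   -0.01  0.01] w 0.997 g 0.0
dp units [-1.3948e+01 -1.6342e+01  1.0000e-02] roll units 12.88
top tray 591.6 75.8 139.59349060058594 99.00502014160156 18.991687774658203
peg 600.1095581054688 80.30998229980469 119.82667541503906 24.582834243774414 17.31904411315918
pegline yaw 0.3263638 [[0.5437 0.06  ]
 [0.657  0.0983]]
scene tray 594.2 71.7 141.55860900878906 111.51537322998047 19.35333824157715
peg 587.2332763671875 87.44335174560547 120.8853530883789 24.890409469604492 23.013105392456055
pegline yaw 0.5926785 [[0.542  0.0518]
 [0.6404 0.1181]]
```

Call:
send_rows(dp=[[-0.7,-0.817,0],[-0.7,-0.817,0],[-0.7,-0.817,0],[-0.7,-0.817,0],[-0.7,-0.817,0],[-0.7,-0.817,0],[-0.7,-0.817,0],[-0.7,-0.817,0],[-0.7,-0.817,0],[-0.7,-0.817,0],[-0.7,-0.817,0],[-0.7,-0.817,0],[-0.7,-0.817,0],[-0.7,-0.817,0],[-0.7,-0.817,0],[-0.7,-0.817,0],[-0.7,-0.817,0],[-0.7,-0.817,0],[-0.7,-0.817,0],[-0.7,-0.817,0]], roll=[0,0,0,0,0,0,0,0,0,0,0,0,0,0,0,0,0,0,0,0], hand=1)

```text
clock: 2.1
tcp_pos: [0.5082, -0.2383, 0.2527]
ee_rot: [0.191, 0.982, 0.0, -0.0]
wrist_force: [0.7, 0.2, 0.4]
width: 0.999
grip_force: 0.0
```

Call:
send_rows(dp=[[0,0,0],[0,0,0],[0,0,0],[0,0,0],[0,0,0],[0,0,0],[0,0,0],[0,0,0],[0,0,0],[0,0,0],[0,0,0],[0,0,0],[0,0,0],[0,0,0],[0,0,0]], roll=[0.92,0.92,0.92,0.92,0.92,0.92,0.92,0.92,0.92,0.92,0.92,0.92,0.92,0.92,0])

```text
clock: 3.6
tcp_pos: [0.5079, -0.2365, 0.2527]
ee_rot: [0.916, 0.401, -0.0, -0.001]
wrist_force: [0.6, -0.4, -0.4]
width: 1.001
grip_force: 0.0
```

```bash
python3 - <<'E'
from h import *
goto((.506,-.2366,.253),-.746)
ci=manip.camera_info('wrist'); im,d=manip.grab_frame('wrist'); print(ci)
np.savez('w.npz',im=im,d=d,**ci); cv2.imwrite('pics/w.png',im[:,:,::-1])
E
```

```text
t 3.6 tcp [ 0.5079 -0.2365  0.2527] psi -0.7458 zax [-0.001  0.001 -1.   ] F [ 0.6 -0.4 -0.4] T [0.01 0.   0.01] w 1.001 g 0.0
dp units [-0.035 -0.033 -0.008] roll units 0.002
{'fx': 297.3186396354542, 'fy': 297.3186396354542, 'cx': 257.7857376590777, 'cy': 191.59802458538323, 'rvec': array([-2.66688936,  1.04414009,  0.15626353]), 'tvec': array([-0.53111205,  0.12629877,  0.42981039])}
```

View pics/w.png

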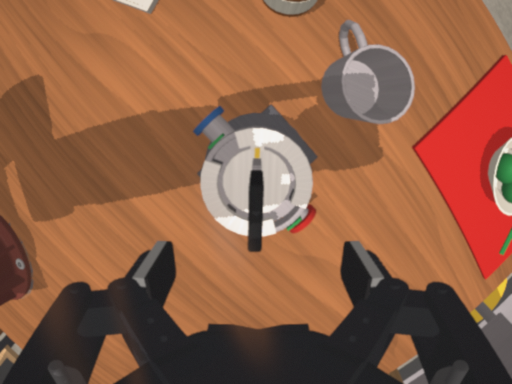

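The plate is at column 256, between the fingers (about 160 and 358) and parallel to the pads, so I descend and grip.

Call:
send_rows(dp=[[-0.035,-0.033,0.3],[0,0,0.4],[0,0,0.4],[0,0,0.4],[0,0,0.37],[0,0,0],[0,0,0]], roll=[0,0,0,0,0,0,0])

```text
clock: 4.35
tcp_pos: [0.5059, -0.2366, 0.1776]
ee_rot: [0.916, 0.401, -0.0, -0.001]
wrist_force: [-0.3, 0.0, 0.6]
width: 0.999
grip_force: 0.0
```

Call:
send_rows(dp=[[0,0,0],[0,0,0],[0,0,0],[0,0,0],[0,0,0],[0,0,0],[0,0,0],[0,0,0],[0,0,0],[0,0,0],[0,0,0],[0,0,0]], roll=[0,0,0,0,0,0,0,0,0,0,0,0], hand=0, squeeze=60)

```text
clock: 5.55
tcp_pos: [0.5064, -0.2369, 0.1787]
ee_rot: [0.916, 0.401, -0.0, 0.0]
wrist_force: [-0.7, 0.7, 3.7]
width: 0.108
grip_force: 60.7
```

```bash
python3 - <<'E'
from h import *
goto((.506,-.2366,.178),0)
E
```

```text
t 5.55 tcp [ 0.5064 -0.2369  0.1787] psi -0.746 zax [-0. -0. -1.] F [-0.7  0.7  3.7] T [ 0.07  0.38 -0.02] w 0.108 g 60.7
dp units [-0.001 -0.011  0.019] roll units -4.973
```

Call:
send_rows(dp=[[0,0,0],[0,0,0],[0,0,0],[0,0,0],[0,0,0],[0,0,0],[0,0,0]], roll=[-0.4,-0.4,-0.4,-0.4,-0.4,-0.4,0])

```text
clock: 6.25
tcp_pos: [0.5069, -0.2371, 0.1787]
ee_rot: [0.83, 0.558, 0.0, 0.001]
wrist_force: [1.1, -0.8, 0.5]
width: 0.105
grip_force: 60.5
```

```bash
python3 - <<'E'
from h import *
goto((.506,-.2366,.178),0)
E
```

```text
t 6.25 tcp [ 0.5069 -0.2371  0.1787] psi -0.3859 zax [ 0.001 -0.001 -1.   ] F [ 1.1 -0.8  0.5] T [-0.06 -0.08  0.06] w 0.105 g 60.5
dp units [ 0.004 -0.027  0.017] roll units -2.573
```

Call:
send_rows(dp=[[0,0,0],[0,0,0],[0,0,0],[0,0,0],[0,0,0],[0,0,0],[0,0,0],[0,0,0],[0,0,0]], roll=[-0.37,-0.37,-0.37,-0.37,-0.37,-0.37,-0.35,0,0])

```text
clock: 7.15
tcp_pos: [0.5067, -0.2372, 0.1787]
ee_rot: [0.708, 0.706, -0.0, 0.001]
wrist_force: [-0.4, -1.6, 2.1]
width: 0.107
grip_force: 60.6
```

```bash
python3 - <<'E'
from h import *
goto((.506,-.2366,.178),0)
im,d=manip.grab_frame('top'); im2,_=manip.grab_frame('wrist')
a=cv2.resize(im[170:270,330:430,::-1],(500,500),interpolation=cv2.INTER_CUBIC)
cv2.imwrite('pics/turned.png',np.hstack([cv2.resize(a,(384,384)),im2[:,50:450,::-1]]))
E
```

```text
t 7.15 tcp [ 0.5067 -0.2372  0.1787] psi -0.0021 zax [ 0.001 -0.001 -1.   ] F [-0.4 -1.6  2.1] T [-0.16 -0.05  0.12] w 0.107 g 60.6
dp units [ 0.014 -0.016  0.018] roll units -0.014
```

View pics/turned.png

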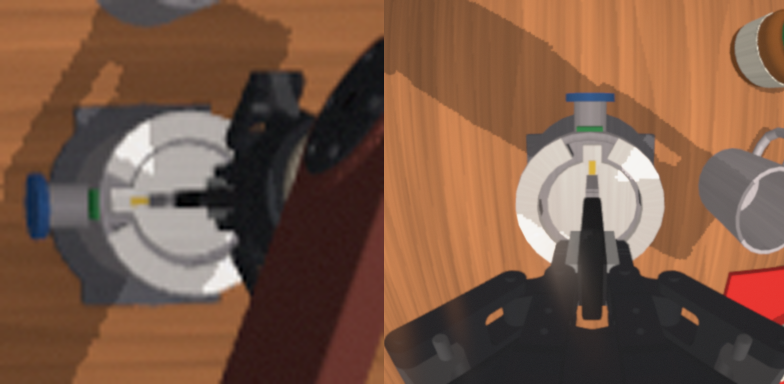

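The yellow lug mark at (592,166) lines up with the green notch mark at (590,129) and the lug fills the notch. I'll lift gently first and check the force.

Call:
send_rows(dp=[[0,0,-0.15],[0,0,-0.2],[0,0,-0.2],[0,0,-0.2],[0,0,-0.2],[0,0,0]], roll=[0,0,0,0,0,0])

```text
clock: 7.85
tcp_pos: [0.507, -0.2371, 0.2184]
ee_rot: [0.707, 0.707, 0.0, 0.001]
wrist_force: [-0.4, 0.9, -2.0]
width: 0.109
grip_force: 59.7
```

```bash
python3 - <<'E'
from h import *
goto((.506,-.2366,.29),0)
E
```

```text
t 7.85 tcp [ 0.507  -0.2371  0.2184] psi -0.0005 zax [ 0.002 -0.001 -1.   ] F [-0.4  0.9 -2. ] T [0.07 0.09 0.02] w 0.109 g 59.7
dp units [ 0.011 -0.021 -1.791] roll units -0.003
```

Call:
send_rows(dp=[[0,0,-0.3],[0,0,-0.5],[0,0,-0.5],[0,0,-0.4],[0,0,-0.2],[0.4,0,0],[0.7,-0.05,0],[0.7,-0.05,0],[0.7,-0.05,0],[0.7,-0.05,0],[0.7,-0.05,0],[0.7,-0.05,0],[0.7,-0.05,0],[0.7,-0.05,0],[0.6,0,0],[0.4,0,0]], roll=[0,0,0,0,0,0,0,0,0,0,0,0,0,0,0,0])

```text
clock: 9.45
tcp_pos: [0.4889, 0.0459, 0.291]
ee_rot: [0.707, 0.708, -0.0, -0.002]
wrist_force: [-0.5, -0.7, -3.8]
width: 0.107
grip_force: 59.6
```

Call:
send_rows(dp=[[0,0,0],[0,0,0],[0,0,0],[0,0,0],[0,0,0],[0,0,0],[0,0,0]], roll=[-0.4,-0.5,-0.5,-0.5,-0.3,0,0])

```text
clock: 10.15
tcp_pos: [0.4896, 0.0438, 0.2916]
ee_rot: [0.582, 0.813, -0.0, -0.001]
wrist_force: [-0.7, -0.0, -4.3]
width: 0.102
grip_force: 59.7
```

```bash
python3 - <<'E'
from h import *
o=np.array([.6436,.0937]); a=.331; e=np.array([np.cos(a),np.sin(a)])
goto((*(o-.16*e),.2527),a)
for n in ('scene','wrist','top'):
    ci=manip.camera_info(n); im,d=manip.grab_frame(n); np.savez(n+'2.npz',im=im,d=d,**ci); cv2.imwrite(f'pics/{n}2.png',im[:,:,::-1])
w=cv2.imread('pics/wrist2.png'); s=cv2.imread('pics/scene2.png')
cv2.imwrite('pics/pre.png',np.hstack([cv2.resize(s[60:280,150:370],(400,400),interpolation=cv2.INTER_CUBIC),cv2.resize(w,(400,300)).copy() if 0 else cv2.copyMakeBorder(cv2.resize(w,(400,300)),0,100,0,0,cv2.BORDER_CONSTANT)]))
E
```

```text
t 10.15 tcp [0.4896 0.0438 0.2916] psi 0.329 zax [-0.002  0.    -1.   ] F [-0.7 -0.  -4.3] T [ 0.01 -0.02  0.03] w 0.102 g 59.7
dp units [-0.072  0.047  0.971] roll units -0.013
```

View pics/pre.png

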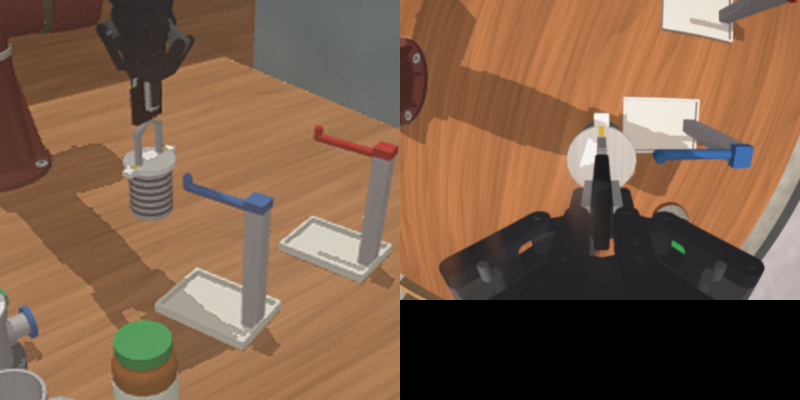

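The scene view shows the insert hanging upright in front of the blue tip. In the wrist view the peg runs level from (659,156) to (740,155), so the yaw is right. Next I'll measure the peg line and lug relative to the tool with the wrist camera.

```bash
python3 - <<'E'
from h import *
f=np.load('wrist2.npz'); im=f['im']; Rm=R.from_rotvec(f['rvec']).as_matrix(); C=-Rm.T@f['tvec']
def cast(u,v,z):
    x=(np.asarray(u,float)-f['cx'])/f['fx']; y=(np.asarray(v,float)-f['cy'])/f['fx']; r=np.hypot(x,y)+1e-9
    ray=np.c_[np.sin(r)*x/r,np.sin(r)*y/r,np.cos(r)]@Rm
    return C+ray*((z-C[2])/ray[:,2])[:,None]
hsv=cv2.cvtColor(im,cv2.COLOR_RGB2HSV); H,S,V=[hsv[...,i].astype(int) for i in range(3)]
v,u=np.mgrid[0:384,0:512]
s=manip.get_state(); t=s['tcp_pos']; a=.329; ex=np.array([np.cos(a),np.sin(a)]); ey=np.array([-ex[1],ex[0]])
loc=lambda w:np.c_[(w[:,:2]-t[:2])@ex,(w[:,:2]-t[:2])@ey]*1000
m=(H>100)&(H<130)&(S>120)&(V>60)&(u>310)
# peg silhouette: column-wise mid, peg centre height
cols=[c for c in range(u[m].min(),u[m].max()+1) if m[:,c].sum()>2]
mid=np.array([[c,(v[:,c][m[:,c]].min()+v[:,c][m[:,c]].max())/2,m[:,c].sum()] for c in cols])
L=loc(cast(mid[:,0],mid[:,1],.179))
for i in range(0,len(L),6): print(mid[i],L[i].round(1))
y=(H>20)&(H<35)&(S>110)&(V>120)&(abs(u-257)<20)&(v>130)&(v<200)
print('yellow',u[y].mean(),v[y].mean(),loc(cast([u[y].mean()],[v[y].mean()],.201)))
# lug: bright columns/rows
b=(S<40)&(V>150)&(abs(u-257)<35)&(v>120)&(v<175)
for r in range(136,176,3):
    k=np.where(b[r]&(abs(np.arange(512)-257)<30))[0]; 
    if len(k): print(r,k.min(),k.max(),loc(cast([k.min(),k.max()],[r,r],.201)).round(1).tolist())
f2=np.load('top2.npz'); im=f2['im']; ci={k:f2[k] for k in('fx','fy','cx','cy','rvec','tvec')}
Rm2=R.from_rotvec(ci['rvec']).as_matrix(); C2=-Rm2.T@ci['tvec']
h=cv2.cvtColor(im,cv2.COLOR_RGB2HSV).astype(int); m=(h[...,0]>100)&(h[...,0]<130)&(h[...,1]>120)&(h[...,2]>60)&(u>205)&(u<280)&(v>140)&(v<230)
r=np.c_[(u[m]-ci['cx'])/ci['fx'],(v[m]-ci['cy'])/ci['fy'],np.ones(m.sum())]@Rm2
w=C2+r*((.183-C2[2])/r[:,2])[:,None]; l=loc(w)
for lo in range(60,170,15):
    k=(l[:,0]>lo)&(l[:,0]<lo+15)
    if k.any(): print('top',lo,l[k,1].min().round(1),l[k,1].max().round(1))
E
```

```text
[325.  197.5   6. ] [55.5 -0. ]
[331. 200.  15.] [60.9 -2.3]
[337. 199.  15.] [66.2 -1.4]
[343.  197.5  12. ] [71.4 -0.1]
[349.  197.5  12. ] [76.9 -0.1]
[355.  197.5  12. ] [82.4 -0.1]
[361. 197.  11.] [87.9  0.3]
[367. 197.  11.] [93.5  0.3]
[373. 197.  11.] [99.3  0.2]
[379. 197.  11.] [105.1   0.2]
[385. 197.  11.] [111.1   0.2]
[391. 197.  11.] [1.171e+02 1.000e-01]
[397.  196.5  12. ] [123.2   0.6]
[403.  196.5  12. ] [129.5   0.5]
[409.  196.5  12. ] [136.    0.5]
[415.  196.5  12. ] [142.6   0.5]
[421. 200.  14.] [149.9  -3. ]
[427.  199.5  30. ] [156.8  -2.6]
[433.  199.5  30. ] [163.9  -2.6]
[439. 199.  29.] [171.1  -2.2]
[445.  199.5  28. ] [178.7  -2.8]
[451.  189.5   4. ] [184.2   7.2]
yellow 257.5 168.0 [[-1.29942207 29.83105212]]
136 286 286 [[19.1, 53.4], [19.1, 53.4]]
139 286 286 [[19.2, 51.2], [19.2, 51.2]]
142 286 286 [[19.2, 49.1], [19.2, 49.1]]
145 249 286 [[-7.4, 46.8], [19.2, 46.9]]
148 248 286 [[-8.1, 44.6], [19.3, 44.7]]
151 248 286 [[-8.1, 42.4], [19.3, 42.5]]
154 249 286 [[-7.4, 40.2], [19.3, 40.3]]
157 248 286 [[-8.2, 38.0], [19.4, 38.1]]
160 249 286 [[-7.5, 35.8], [19.4, 35.8]]
163 244 286 [[-11.1, 33.6], [19.5, 33.6]]
166 237 286 [[-16.3, 31.4], [19.5, 31.4]]
169 232 286 [[-20.0, 29.1], [19.6, 29.1]]
172 228 286 [[-23.0, 26.9], [19.6, 26.9]]
top 75 -5.8 2.7
top 90 -5.7 2.9
top 105 -5.5 2.7
top 120 -7.4 3.4
top 135 -10.4 9.4
top 150 -14.0 10.0
top 165 -14.2 10.3
```

The peg line sits about 0.2 mm off the tool axis laterally, and the lug end is at 46 mm, so the insert is centred in the grip. The tip is about 54 mm ahead. I lower by 39 mm, then advance 102 mm along tool y.

Call:
send_rows(dp=[[0,0,0.3],[0,0,0.4],[0,0,0.27],[0,0,0],[0,0.2,0],[0,0.25,0],[0,0.25,0],[0,0.25,0],[0,0.2,0],[0,0.1,0],[0,0,0]], roll=[0,0,0,0,0,0,0,0,0,0,0])

```text
clock: 11.4
tcp_pos: [0.5384, 0.0596, 0.2537]
ee_rot: [0.581, 0.814, -0.0, -0.0]
wrist_force: [-0.5, -0.1, -3.8]
width: 0.107
grip_force: 59.6
```

```bash
python3 - <<'E'
from h import *
o=np.array([.6436,.0937]); a=.329; e=np.array([np.cos(a),np.sin(a)])
goto((*(o-.06*e),.2527),a)
s,_=manip.grab_frame('scene'); w,_=manip.grab_frame('wrist')
cv2.imwrite('pics/mid.png',np.hstack([cv2.resize(s[100:260,190:350,::-1],(400,400),interpolation=cv2.INTER_CUBIC),cv2.copyMakeBorder(cv2.resize(w[...,::-1],(400,300)),0,100,0,0,cv2.BORDER_CONSTANT)]))
E
```

```text
t 11.4 tcp [0.5384 0.0596 0.2537] psi 0.3299 zax [-0. -0. -1.] F [-0.5 -0.1 -3.8] T [ 0.03  0.03 -0.06] w 0.107 g 59.6
dp units [-0.043  1.264  0.024] roll units 0.006
```

View pics/mid.png

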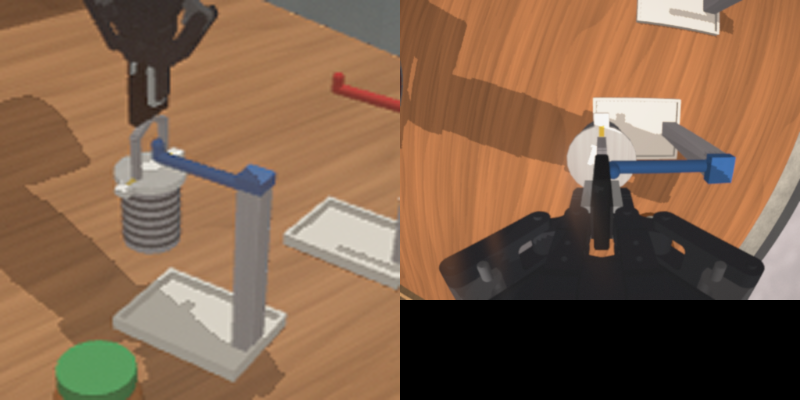

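The tip at (158,150) is entering the opening cleanly with no contact force, so I continue.

Call:
send_rows(dp=[[0,0.15,0],[-0.04,0.2,0],[0,0.2,0],[0,0.2,0],[0,0.2,0],[0,0.2,0],[0,0.11,0],[0,0,0]], roll=[0,0,0,0,0,0,0,0])

```text
clock: 12.3
tcp_pos: [0.5867, 0.0744, 0.2536]
ee_rot: [0.581, 0.814, 0.0, 0.0]
wrist_force: [0.3, -0.1, -4.5]
width: 0.109
grip_force: 59.6
```

Call:
send_rows(dp=[[0,0,0.15],[0,0,0.15],[0,0,0.12],[0,0,0.08],[0,0,0]], roll=[0,0,0,0,0])

```text
clock: 12.8
tcp_pos: [0.5853, 0.0741, 0.2326]
ee_rot: [0.582, 0.813, -0.001, -0.001]
wrist_force: [-0.8, -0.2, -4.7]
width: 0.107
grip_force: 59.6
```

```bash
python3 - <<'E'
from h import *
o=np.array([.6436,.0937]); a=.329; e=np.array([np.cos(a),np.sin(a)])
goto((*(o-.06*e),.2257),a)
E
```

```text
t 12.8 tcp [0.5853 0.0741 0.2326] psi 0.3294 zax [-0.002 -0.    -1.   ] F [-0.8 -0.2 -4.7] T [ 0.02  0.03 -0.05] w 0.107 g 59.6
dp units [-0.006  0.039  0.172] roll units 0.003
```

Call:
send_rows(dp=[[0,0,0.05],[0,0,0.05],[0,0,0.05],[0,0,0]], roll=[0,0,0,0])

```text
clock: 13.2
tcp_pos: [0.586, 0.0742, 0.2276]
ee_rot: [0.582, 0.813, 0.0, -0.0]
wrist_force: [0.4, -0.5, -3.2]
width: 0.105
grip_force: 59.8
```

Call:
send_rows(dp=[[0,0,0.03],[0,0,0]], roll=[0,0])

```text
clock: 13.4
tcp_pos: [0.5862, 0.0742, 0.2274]
ee_rot: [0.582, 0.814, 0.0, 0.0]
wrist_force: [-0.7, -0.2, 0.2]
width: 0.106
grip_force: 60.3
```

The force has dropped to zero, so the peg carries the weight. I open the fingers partly.

Call:
send_rows(dp=[[0,0,0],[0,0,0],[0,0,0],[0,0,0],[0,0,0],[0,0,0],[0,0,0],[0,0,0]], roll=[0,0,0,0,0,0,0,0], hand=0.4)

```text
clock: 14.2
tcp_pos: [0.586, 0.0742, 0.2265]
ee_rot: [0.582, 0.813, -0.0, -0.0]
wrist_force: [0.4, -0.2, -0.1]
width: 0.394
grip_force: 0.0
```

Call:
send_rows(dp=[[0,0,-0.1],[0,0,-0.3],[0,0,-0.5],[0,0,-0.7],[0,0,-0.7],[0,0,-0.5],[0,0,0],[0,0,0],[0,0,0],[0,0,0],[0,0,0],[0,0,0],[0,0,0],[0,0,0],[0,0,0]], roll=[0,0,0,0,0,0,0,0,0,0,0,0,0,0,0])

```text
clock: 15.7
tcp_pos: [0.5861, 0.0741, 0.3385]
ee_rot: [0.582, 0.813, 0.0, 0.0]
wrist_force: [-0.1, -0.8, 0.2]
width: 0.401
grip_force: 0.0
```

```bash
python3 - <<'E'
from h import *
goto((.58,.07,.3),.329)
s,_=manip.grab_frame('scene'); w,_=manip.grab_frame('wrist')
cv2.imwrite('pics/end.png',np.hstack([cv2.resize(s[100:300,150:350,::-1],(400,400),interpolation=cv2.INTER_CUBIC),cv2.copyMakeBorder(cv2.resize(w[...,::-1],(400,300)),0,100,0,0,cv2.BORDER_CONSTANT)]))
E
```

```text
t 15.7 tcp [0.5861 0.0741 0.3385] psi 0.3295 zax [ 0.  0. -1.] F [-0.1 -0.8  0.2] T [ 0.02  0.03 -0.03] w 0.401 g 0.0
dp units [-0.049 -0.177  0.963] roll units 0.003
```

View pics/end.png

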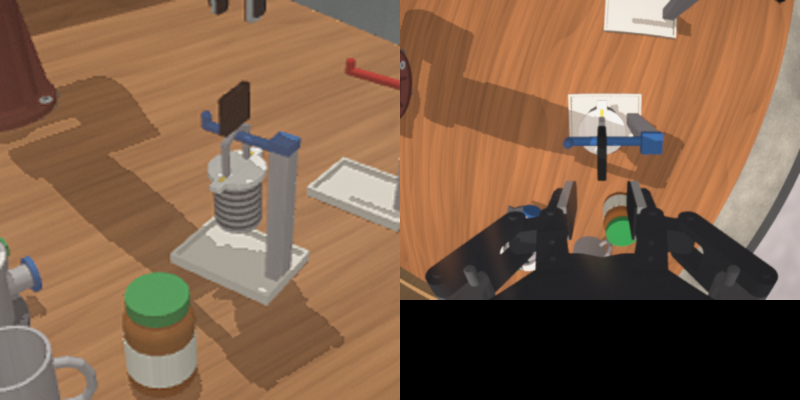

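The insert hangs upright on the blue peg between the tip and the post, above the tray. The gripper is well clear, and the jar and mug still stand.

```bash
python3 -c "
from workcell import manip
print(manip.close_job())"
```

```text
the job is handed in; nothing more can be done
None
```

The strainer insert was turned to its notches, lifted out, and now hangs freely on the blue peg above the tray; the jar and mug were not touched, and the job was handed in at about 16 s.

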